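# Fit the tube rotor on the rotator's splined spindle and engage the clutch lever

### The arm

A 6-joint arm with a two-finger parallel gripper is mounted at the origin on the work surface. World frame = base frame: x ahead of the robot, y to its left, z up, the work surface at z = 0. Lengths are in m, angles in rad, forces in N, time in s.
With the tool pointing down it reaches from about 0.35 to 0.975 m from the base axis. Payload 4.9 kg.
Tool frame: the origin (TCP) lies midway between the tips of the shut fingers; the grasp point (between the pads) lies 19 mm behind it; z points along the fingers, y is the line along which they close (so a half turn about z gives the same grasp; the last joint's range is limited). The gripper opens to 85 mm and grips with 20 to 120 N. Pads are 22 mm wide; open, the fingers measure 114 mm over their backs; the gripper's body (76 mm by 85 mm) begins 54 mm behind the grasp point. The pads swing forward as they close: fully open they stand 13 mm farther back than shut.
Start: joints at [-0.119, 0.053, 1.613, -0, 1.476, -0.119], TCP at [0.625, 0, 0.231] pointing down, gripper open.
Joint ranges: [-3.01, 3.01], [-1.01, 2.22], [0.06, 2.58], [-1.02, 4.17], [0.09, 2.62], [-3.14, 3.14]. Speed limits (rad/s): [2.57, 2.57, 3.14, 3.14, 3.14, 3.14].

### API

Orientations are given as a unit quaternion [w, x, y, z].
In Python, from plant import manip gives the robot as it stands.
- The arm moves only by the shell command python3 shift.py, which reads ROWS from standard input. ROWS is a JSON list of rows, 1 to 5 of them, each an object with the fields aperture (the opening from 0.0 (shut) to 1.0 (fully open)), d (a list: dx, dy, dz in shares of the most that a row can go, 1 being 62.5 mm), turn_vec (a list: a rotation vector rx, ry, rz in a scale on which 1.0 is 4 rad); a field left out counts as zero (the opening has to be given); each row shifts and turns the commanded pose from where the row before left it, along the tool's axes as they then stand; what a row does not reach is not made up. A row lasts 1/8 s, in which the tool goes at most 0.0625 m and 0.188 rad, less where a joint would pass 70% of its speed; a pose out of reach is approached as far as the arm can. The fingers move at their own pace and stop on an object; the grip force is fixed at half the most. Time passes only in rows, so rows that do not move let the fingers close. It prints the time, the measured TCP pose, the force, the opening and the grip force at its end. No shift or turn number may pass 1 either way. Input that does not fit is refused with a message, and nothing moves.
- manip.state(): the state, without advancing time (a new reading comes with each control period).
- manip.grab_frame(name): name is "scene" or "side" or "wrist"; returns the picture (420x560x3 uint8, red, green, blue); there is no depth.
- manip.camera_params(name): a dict with "intrinsics" (3x3 intrinsics, pixels), "k1" (the pictures are not rectified: a ray, as slopes to the right and down, at radius r is drawn at 1 + k1 r^2 times it, then the intrinsics apply), "xyz" and "orientation" of the camera in the world. Camera axes: x right, y down, z forward; pixel columns grow to the right and rows downward; lengths in m; the calibration is good to about 2 mm. A picture is of the moment at which its call begins: read the wrist's pose just before it. camera_params takes no time and is no camera call; for the wrist camera it gives the pose at the moment of the call.
- manip.job_done(): hands the job in; it is judged then, once.
The state is a dict: "time": time; "joint_pos": joint angles; "joint_vel": joint speeds; "joint_efforts": joint torques, N m; "tool_pos": TCP position; "tool_rot": TCP orientation; "contact_force": force on the tool from outside, world axes, zero at the start; "ft_torque": the same for the moment, N m; "gripper_width": opening from 0.0 (shut) to 1.0 (fully open); "grasp_force": force on a finger pad.
Only numpy, scipy, OpenCV 4.12 (cv2) and the standard library are available. Lean on these libraries where they do the work, as an engineer would, in place of code of your own. Each camera call takes 0.05 s, during which the arm holds its last target. There are 200 camera calls.

### The job

Put the tube rotor on the rotator's tilted spindle: push it on, rocking it back and forth about the spindle until the teeth mesh, and press it fully home on the shoulder. Then, with the rotor released, lift the red lock-out collar on the clutch lever, push the lever through the gate all the way across to the side away from the spindle, and let the collar drop back down behind the gate. Leave the bottle, the carton and the vial rack where they stand.

Things in the scene. Friction and masses are not known exactly. Their poses are not given: they have to be found in the camera images.
- rotor: Loose tube rotor, 0.4 kg, 80 mm tall: white disc 172 mm across, its top 42 mm above the origin; under it a boss 68 mm across, 36 mm tall, with a blind splined bore open at the bottom. It starts standing on its boss. Origin: centre of the bore's mouth; z up its axis. The bore has 6 grooves 60 degrees apart, one towards +x, in line with the red-capped tubes; it meshes within 4 degrees
- rotor_grip (a point): On the rotor's axis, 66 mm above its origin, a good height to hold the blue bar grip on top of the disc: 66 mm long along the rotor's x, 22 mm wide, standing 38 mm above the disc to 14 mm above this point. 12 small capped tubes lie flat on the disc around it, 45 to 85 mm from the axis, 12 mm high. Axes as body rotor
- rotator: Bench tube rotator, fixed: cream wedge housing with a blue-grey front slope, x -90 to 141 mm, y -95 to 95 mm, up to 158 mm high at the back, and a low console, x -88 to 68, y -275 to -85 mm, 75 mm high. Origin on the bench, right below the spindle's shoulder centre; x points from its front (user's side) to its back, y from the console towards the spindle, z up
- spindle_seat (a point): Centre of the shoulder (dark flange 68 mm across, 135 mm above the bench) of the steel spindle. The rotor is home when its origin is at this point and its z along this z. z: spindle axis, up and out, tilted 31.5 degrees from vertical towards the rotator's front (-x); y as the rotator's y. The parked spindle does not turn; how its teeth stand about z differs from start to start and is not given
- spindle_tip (a point): Top of the spindle's nose on its axis, 31 mm along the axis from the shoulder; axes as spindle_seat. The core is 26 mm across, tapering over the last 7 mm to 18 mm at the tip. 6 teeth 60 degrees apart (at an unknown angle), 35 mm across, 6.4 mm wide, their pointed ends 23 mm above the shoulder: unmeshed, the boss stops 23 mm short of home; a push of 10 N is enough
- lever (a joint): Clutch lever angle in rad: 0 parked (leaning 23 degrees towards the spindle, the rotator's +y), 0.8 fully engaged (leaning 23 degrees towards -y); it swings about the rotator's x axis through lever_pivot. A steel gate bar stops it at about 0.11, until the collar is lifted 9 mm or more; behind the bar, above 0.69, the collar can drop. It needs 2 N at the collar and stays where it is left
- collar (a joint): Lift of the lock-out collar along the lever in m: 0 down, 0.012 fully up against the black knob. A spring pulls it down, 5 N when down and 7.4 N when up
- collar_grip (a point): Middle of the red ribbed collar sleeve, 30 mm across, from 20 mm below to 14 mm above this point, on the clutch lever; 90 mm from the pivot along the lever when down, and it rises with the collar; z along the lever towards the black knob, x as the rotator's x. The knob, 25 mm across, ends 50 mm beyond this point when the collar is down
- lever_pivot (a point): Pivot of the clutch lever inside the console, 30 mm above the bench; axes as body rotator
- bottle: Bystander: brown bottle with violet cap, 68 mm across, 150 mm tall; origin at the centre of its underside
- carton: Bystander: green and white carton 120 x 60 x 40 mm; origin at the centre of its underside
- vial_rack: Bystander: blue rack of small vials 120 x 60 x 45 mm; origin at the centre of its underside

How it is judged:
By the outcome, as a careful person would: the job done as asked, in the order asked, and still so for the second after the job is handed in, with the robot touching nothing.
It also fails if it takes over 67 s, if anything falls off the work surface, if the arm or the gripper's body presses on something with over 40 N, if the wrist force passes 120 N, or if a joint passes its speed limit or range.

## Working session

There is one attempt and no reset: what is moved stays moved. The work goes in short steps, Python scripts to look and compute and a shell command to move; the robot and the scene stay as the last step left them, time stands still between calls to the robot, and variables do not carry over. Pictures are saved under pics/ and viewed, at most 10 in all, crops included, and the job is handed in when it is done.

```bash
ls; mkdir -p pics
python3 - <<'E'
from plant import manip
import cv2,numpy as np
s=manip.state();print(s['time'],s['tool_pos'],s['tool_rot'],s['gripper_width'])
ims=[]
for n in ['scene','side']:
    p=manip.camera_params(n);print(n,p)
    im=manip.grab_frame(n);cv2.imwrite(f'pics/{n}0.png',im[:,:,::-1])
E
```

```text
pics
plant.py
shift.py
0.0 [6.24382019e-01 8.05105061e-05 2.30055400e-01] [-8.00628956e-04  7.07099285e-01  7.07113538e-01 -6.36150750e-04] 1.0030597751710884
scene {'intrinsics': array([[472.71606677,   0.        , 282.21283159],
       [  0.        , 472.71606677, 203.4003107 ],
       [  0.        ,   0.        ,   1.        ]]), 'k1': -0.14515531543427276, 'xyz': array([ 1.51323109, -0.79302788,  1.02114844]), 'orientation': array([-0.40559105,  0.79292632,  0.40498228, -0.20676824])}
side {'intrinsics': array([[459.03006079,   0.        , 285.07066594],
       [  0.        , 459.03006079, 205.95010626],
       [  0.        ,   0.        ,   1.        ]]), 'k1': -0.11525753832737443, 'xyz': array([-0.11810649, -0.92761543,  1.08936879]), 'orientation': array([-0.3873808 ,  0.86777229, -0.2812543 ,  0.13342936])}
```

View pics/scene0.png

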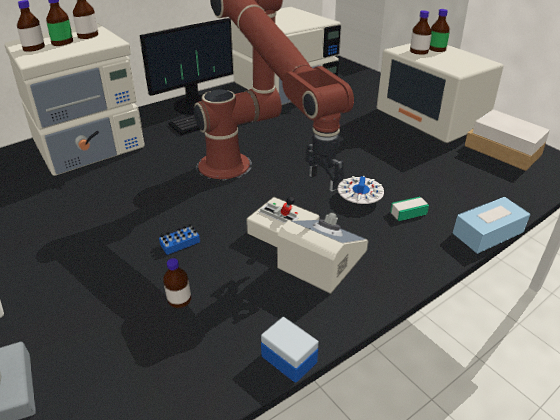

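View pics/side0.png

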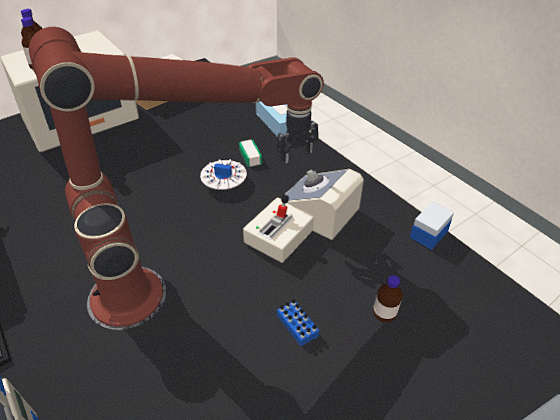

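```bash
cat > h.py <<'E'
from plant import manip
import cv2,numpy as np
from scipy.spatial.transform import Rotation as R
def rot(q): return R.from_quat([q[1],q[2],q[3],q[0]])
class Cam:
    def __init__(s,p): s.K=p['intrinsics'];s.k=p['k1'];s.c=np.array(p['xyz']);s.R=rot(p['orientation']).as_matrix()
    def ray(s,uv):
        d=np.linalg.solve(s.K,[uv[0],uv[1],1])[:2]; u=d.copy()
        for _ in range(20): u=d/(1+s.k*(u@u))
        v=s.R@np.array([*u,1]); return v/np.linalg.norm(v)
    def plane(s,uv,p0,n=(0,0,1)):
        d=s.ray(uv);n=np.array(n); return s.c+d*((np.array(p0)-s.c)@n)/(d@n)
    def z(s,uv,z): return s.plane(uv,(0,0,z))
    def proj(s,P):
        q=s.R.T@(np.array(P)-s.c);u=q[:2]/q[2];u=u*(1+s.k*(u@u));return (s.K@[*u,1])[:2]
def tri(pairs):
    A=np.zeros((3,3));b=np.zeros(3);L=[]
    for c,uv in pairs:
        d=c.ray(uv);M=np.eye(3)-np.outer(d,d);A+=M;b+=M@c.c;L.append((c,d))
    P=np.linalg.solve(A,b);return P,[np.linalg.norm(np.cross(P-c.c,d)) for c,d in L]
def cam(n): return Cam(manip.camera_params(n))
def toolrows(Pt,Rt):
    """shift to target pose in present (measured) tool axes"""
    s=manip.state();r=rot(s['tool_rot']);return r.inv().apply(np.array(Pt)-s['tool_pos']),(r.inv()*Rt).as_rotvec()
E
python3 - <<'E'
from h import *
S=cam('scene');D=cam('side')
for n,a,b in [('rotor',(361,187),(223,173)),('spindle',(333,218),(314,175)),('collar',(287,209),(283,211))]:
    P=tri([(S,a),(D,b)]);print(n,P)
print(S.z((361,189),.042),D.z((223,175),.042))
# wrist camera rel tool
s=manip.state();p=manip.camera_params('wrist');r=rot(s['tool_rot']);print(p['intrinsics'],r.inv().apply(p['xyz']-s['tool_pos']),(r.inv()*rot(p['orientation'])).as_matrix().round(3))
a=cv2.imread('pics/scene0.png')[160:300,230:440];b=cv2.imread('pics/side0.png')[130:270,185:395]
cv2.imwrite('pics/crop0.png',np.vstack([cv2.resize(cv2.vconcat([x]),None,fx=2.1*1.35,fy=2.1*1.35,interpolation=2)[:,:600] for x in (a,b)])[:600*2:1] if 0 else cv2.resize(np.hstack([a,b]),(800,267),interpolation=2))
E
```

```text
rotor (array([0.50902686, 0.2948733 , 0.04658355]), [np.float64(0.0015445656603802645), np.float64(0.001544565660380326)])
spindle (array([ 0.68996519, -0.00938969,  0.15027999]), [np.float64(0.003120024820549105), np.float64(0.0031200248205489056)])
collar (array([ 0.52617088, -0.05971977,  0.10915226]), [np.float64(0.001653536101606673), np.float64(0.0016535361016068305)])
[0.51278791 0.29302956 0.042     ] [0.50492111 0.28731223 0.042     ]
[[325.34669871   0.         284.56988581]
 [  0.         325.34669871 211.62348729]
 [  0.           0.           1.        ]] [ 0.08405318  0.00096807 -0.14244956] [[-0.001 -0.945 -0.327]
 [ 1.    -0.002 -0.   ]
 [-0.    -0.327  0.945]]
```

View pics/crop0.png

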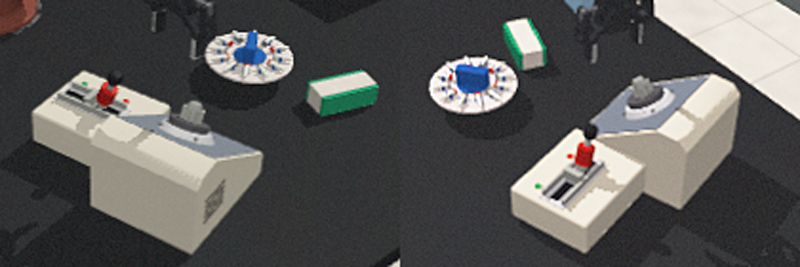

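Run:
```python
from h import *
np.set_printoptions(precision=4,suppress=True)
im=manip.grab_frame('wrist');cv2.imwrite('pics/w0.png',im[:,:,::-1])
cv2.imwrite('pics/w0b.png',cv2.resize(im[:,:,::-1],(800,600)))
```

```text
(no output)
```

View pics/w0b.png

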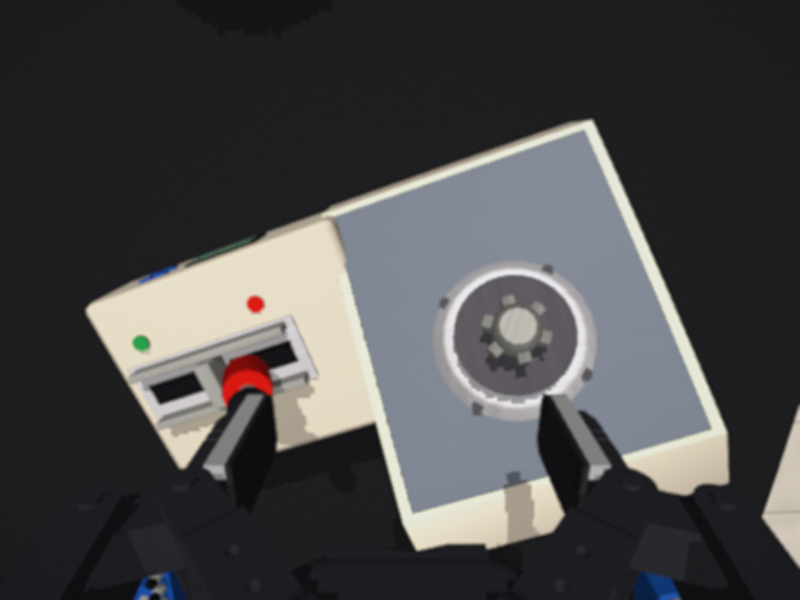

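Run:
```python
from h import *
np.set_printoptions(precision=4,suppress=True)
W=cam('wrist');S=cam('scene');D=cam('side')
im=cv2.imread('pics/w0.png');f=1/1.42857
def w(u,v,z): return W.z((u*f,v*f),z)
hsv=cv2.cvtColor(im,cv2.COLOR_BGR2HSV)
def blobs(m,mn=15):
    n,l,st,c=cv2.connectedComponentsWithStats(m.astype(np.uint8));return [(st[i,4],*c[i].round(1)) for i in range(1,n) if st[i,4]>mn]
h,s,v=cv2.split(hsv.astype(int))
red=blobs(((h<8)|(h>172))&(s>150)&(v>100));gr=blobs((h>45)&(h<80)&(s>120)&(v>70));print('red',red,'green',gr)
r=min(red,key=lambda b:b[0]);g=min([b for b in gr if b[0]<200],key=lambda b:abs(b[1]-99))
d=W.z(r[1:],.075)-W.z(g[1:],.075);print('LED',W.z(r[1:],.075),W.z(g[1:],.075),np.degrees(np.arctan2(d[1],d[0])))
for n,a,b,z in [('consfront',(90,308),(330,220),.075),('gate',(130,375),(290,318),.078)]:
    d=w(*b,z)-w(*a,z);print(n,np.degrees(np.arctan2(d[1],d[0])),w(*a,z),w(*b,z))
# back top edge 
a,b=w(413,513,.158),w(725,430,.158);d=b-a;print('back',np.degrees(np.arctan2(d[1],d[0])),a,b,np.linalg.norm(d))
tip=w(518,325,.1614);print('tip',tip)
# bright tip centroid
g_=cv2.cvtColor(im,cv2.COLOR_BGR2GRAY);x0,y0=325,190
sub=g_[y0:y0+75,x0:x0+75];print(blobs((sub>sub[37,37]-22)&(sub<205),10))
cv2.imwrite('pics/sp.png',cv2.resize(sub,(600,600),interpolation=cv2.INTER_CUBIC))
```

```text
red [(np.int32(94), np.float64(178.2), np.float64(212.6)), (np.int32(683), np.float64(170.7), np.float64(264.0))] green [(np.int32(72), np.float64(98.4), np.float64(240.0))]
LED [ 0.5216 -0.02    0.075 ] [ 0.4363 -0.0493  0.075 ] 19.0075203758455
consfront 19.253885188755 [ 0.4051 -0.023   0.075 ] [0.5763 0.0368 0.075 ]
gate 20.121907032781117 [ 0.4254 -0.0734  0.078 ] [ 0.5458 -0.0293  0.078 ]
back 17.82875351767013 [ 0.629 -0.121  0.158] [ 0.8018 -0.0654  0.158 ] 0.18156770203604636
tip [ 0.6801 -0.001   0.1614]
[(np.int32(63), np.float64(7.2), np.float64(4.3)), (np.int32(103), np.float64(66.1), np.float64(7.1)), (np.int32(15), np.float64(35.0), np.float64(2.0)), (np.int32(18), np.float64(67.6), np.float64(16.5)), (np.int32(487), np.float64(37.2), np.float64(37.8))]
```

View pics/sp.png

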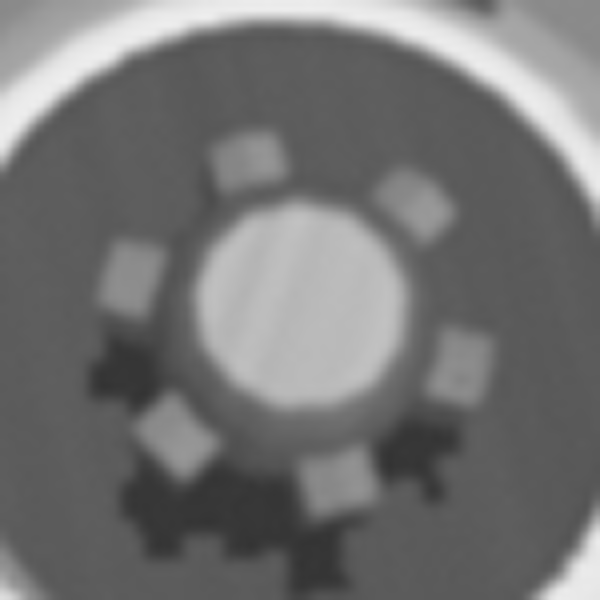

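```bash
cat >> h.py <<'E'
yaw=np.radians(19.1);tl=np.radians(31.5)
Rr=R.from_euler('z',yaw-np.pi/2)   # rotator: y axis at yaw in world
Rs=Rr*R.from_euler('y',-tl)        # seat frame
tip=np.array([.6801,-.001,.1614]);ax=Rs.apply([0,0,1]);seat=tip-.031*ax
E
python3 - <<'E'
from h import *
np.set_printoptions(precision=4,suppress=True)
W=cam('wrist');S=cam('scene');D=cam('side')
print(Rr.apply(np.eye(3)),ax,seat)
o=lambda u,v:(325-.44+u/8,190-.44+v/8)
print('tip',W.z(o(302,304),.1614))
T=np.array([W.plane(o(*p),seat+.022*ax,ax) for p in [(248,162),(415,205),(462,365),(340,482),(177,437),(132,278)]])
L=Rs.inv().apply(T-seat);c=L.mean(0);print('centre',c*1e3);q=L-c;print(np.hypot(q[:,0],q[:,1])*1e3,np.degrees(np.arctan2(q[:,1],q[:,0])),'mod60',np.degrees(np.arctan2(q[:,1],q[:,0]))%60)
print(S.proj(tip),D.proj(tip),S.proj(seat),D.proj(seat))
# lever: collar red in all views
for n,c in (('scene',S),('side',D),('w',W)):
    im=cv2.imread(f'pics/{n}0.png');h,s,v=cv2.split(cv2.cvtColor(im,cv2.COLOR_BGR2HSV).astype(int))
    m=(((h<8)|(h>172))&(s>150)&(v>80)).astype(np.uint8);k=cv2.connectedComponentsWithStats(m)
    for i in range(1,k[0]):
        if k[2][i,4]>40 and k[2][i,4]<2000: print(n,k[2][i],k[3][i])
P,e=tri([(S,(287,209)),(D,(283,211))]);print(Rr.inv().apply(P-[seat[0],seat[1],0]),e)
E
```

```text
[[ 0.3272 -0.9449  0.    ]
 [ 0.9449  0.3272  0.    ]
 [ 0.      0.      1.    ]] [-0.171   0.4937  0.8526] [ 0.6854 -0.0163  0.135 ]
tip [ 0.6799 -0.001   0.1614]
centre [ 0.1597 -0.427  22.    ]
[15.2633 15.2176 15.1813 15.0675 15.093  15.1423] [ 177.1386  116.2764   56.7171   -3.6616  -62.9387 -123.0276] mod60 [57.1386 56.2764 56.7171 56.3384 57.0613 56.9724]
[332.6042 213.3233] [309.8863 171.3044] [329.3724 222.9127] [313.5789 179.2899]
scene [281 203  11  13  80] [285.3  209.35]
side [277 205  10  12  92] [281.4457 210.9348]
w [173 208  11  11  94] [178.2128 212.5638]
w [156 249  35  35 746] [171.6649 263.4343]
[-0.0111 -0.1647  0.1092] [np.float64(0.001653536101606673), np.float64(0.0016535361016068305)]
```

Careful with the scale: shifts go in shares of 62.5 mm and turns go in shares of 4 rad. That gives: 0.05 m is 0.8, -0.022 m is -0.352.

```bash
echo '[{"aperture":0.5, "d":[0.8, -0.352, 0]}, {"aperture":0.5, "d":[0.8, -0.352, 0]}, {"aperture":0.5, "d":[0.8, -0.352, 0]}, {"aperture":0.5, "d":[0.8, -0.352, 0]}, {"aperture":0.5, "d":[0.8, -0.352, 0]}]' | python3 shift.py; echo '[{"aperture":0.5}, {"aperture":0.5}]' | python3 shift.py
python3 - <<'E'
from h import *
np.set_printoptions(precision=4,suppress=True)
W=cam('wrist');im=manip.grab_frame('wrist')[:,:,::-1].copy();cv2.imwrite('pics/w1.png',im);s0=manip.state()['tool_pos'];print(s0,manip.state()['joint_pos'])
h,s,v=cv2.split(cv2.cvtColor(im,cv2.COLOR_BGR2HSV).astype(int))
def comps(m,lo):
    k=cv2.connectedComponentsWithStats(m.astype(np.uint8));return [(k[2][i],k[3][i],k[1]==i) for i in range(1,k[0]) if k[2][i,4]>lo]
for st,c,m in comps((h>100)&(h<130)&(s>120)&(v>60),150):
    P=np.array([W.z(p[::-1],.080) for p in np.argwhere(m)[::3]])[:,:2];print('blue',st,c,W.z(c,.08))
for st,c,m in comps((((h<8)|(h>172))&(s>130)&(v>80)),8): print('red',st,c,W.z(c,.054))
wh=(s<60)&(v>120)
k=max(comps(cv2.morphologyEx(wh.astype(np.uint8),cv2.MORPH_CLOSE,np.ones((15,15))),300),key=lambda a:a[0][4])
ct=max(cv2.findContours(k[2].astype(np.uint8),0,1)[0],key=cv2.contourArea);hull=cv2.convexHull(ct)[:,0]
Q=np.array([W.z(p,.042)[:2] for p in hull]);c,r=cv2.minEnclosingCircle(Q.astype(np.float32));print('disc',k[0],c,r)
E
```

```text
time: 0.78
tool_pos: [0.5139, 0.2514, 0.231]
tool_rot: [-0.0, 0.707, 0.707, -0.0]
contact_force: [0.9, -0.3, 0.2]
gripper_width: 0.499
grasp_force: 0.0
time: 1.02
tool_pos: [0.5149, 0.2498, 0.231]
tool_rot: [0.0, 0.707, 0.707, -0.0]
contact_force: [0.0, -0.5, 0.7]
gripper_width: 0.501
grasp_force: 0.0
[0.5152 0.2493 0.2311] [ 0.3208 -0.0716  1.7368 -0.0004  1.4768  0.3216]
blue [ 248  110   64   69 3396] [280.1599 142.8431] [0.512  0.2969 0.08  ]
red [291  93  12   7  41] [296.3902  96.3659] [0.5269 0.3364 0.054 ]
red [243 101  10   9  43] [247.5581 105.2326] [0.4812 0.3286 0.054 ]
red [325 130   5  12  45] [326.8889 135.2667] [0.5567 0.3009 0.054 ]
red [230 146   6  12  46] [232.7174 151.4565] [0.4652 0.2854 0.054 ]
red [305 175  10   9  50] [309.42 179.2 ] [0.5409 0.2575 0.054 ]
red [259 184  11   7  53] [263.8868 186.9057] [0.4949 0.2495 0.054 ]
red [  0 337   8  46 256] [  2.668 361.   ] [0.1483 0.0174 0.054 ]
disc [  195    49   171   174 19819] (0.5109319090843201, 0.2924095690250397) 0.08637949824333191
```

View pics/w1.png

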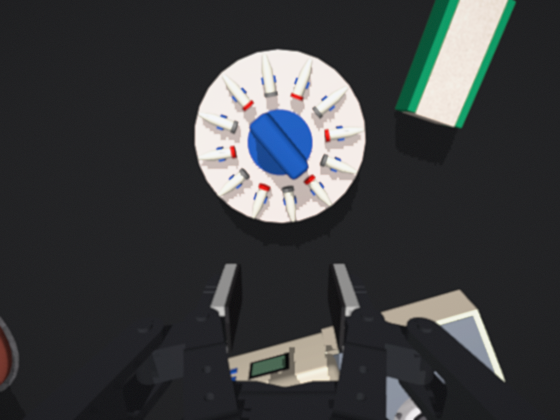

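Converted, 0.043 m is 0.688, -0.004 m is -0.064, -0.174 rad / 4 = -0.0435.

```bash
echo '[{"aperture":0.55, "d":[0.688, -0.064, 0]}, {"aperture":0.55, "turn_vec":[0, 0, -0.0435]}, {"aperture":0.55, "turn_vec":[0, 0, -0.0435]}, {"aperture":0.55, "turn_vec":[0, 0, -0.0435]}, {"aperture":0.55, "turn_vec":[0, 0, -0.0433]}]' | python3 shift.py; echo '[{"aperture":0.55, "d":[0, 0, 0.8]}, {"aperture":0.55, "d":[0, 0, 0.8]}, {"aperture":0.55}, {"aperture":0.55}]' | python3 shift.py
python3 - <<'E'
from h import *
np.set_printoptions(precision=4,suppress=True)
a=np.radians(39.8);Rt=R.from_matrix(np.array([[-np.sin(a),np.cos(a),0],[np.cos(a),np.sin(a),0],[0,0,-1]]).T)
Rt=R.from_matrix(np.column_stack([np.cross([np.cos(a),np.sin(a),0],[0,0,-1]),[np.cos(a),np.sin(a),0],[0,0,-1]]))
print(toolrows([.511,.2927,.046],Rt),manip.state()['joint_pos'])
W=cam('wrist');im=manip.grab_frame('wrist')[:,:,::-1].copy();cv2.imwrite('pics/w2.png',im)
h,s,v=cv2.split(cv2.cvtColor(im,cv2.COLOR_BGR2HSV).astype(int))
k=cv2.connectedComponentsWithStats(((((h<8)|(h>172))&(s>130)&(v>80))).astype(np.uint8))
for i in range(1,k[0]):
    if k[2][i,4]>15: print(k[2][i],k[3][i],W.z(k[3][i],.054)[:2]-[.511,.2929])
E
```

```text
time: 1.7
tool_pos: [0.5118, 0.2915, 0.2311]
tool_rot: [-0.0, 0.423, 0.906, -0.0]
contact_force: [0.6, -0.1, 0.4]
gripper_width: 0.549
grasp_force: 0.0
time: 2.2
tool_pos: [0.5125, 0.2927, 0.1332]
tool_rot: [0.001, 0.425, 0.905, 0.001]
contact_force: [-0.6, -0.2, 1.1]
gripper_width: 0.552
grasp_force: 0.0
(array([ 0.001 , -0.0013,  0.0872]), array([ 0.0022,  0.0007, -0.001 ])) [ 0.3929  0.049   1.7852 -0.0001  1.3051 -0.3008]
[274 151  17   7  91] [281.9231 153.967 ] [-0.0302  0.036 ]
[220 178  11  16  76] [225.2763 185.9211] [-0.0466 -0.0067]
[334 178  11  16  76] [338.5395 185.5789] [0.0146 0.0443]
[223 238  13  16 124] [228.871 245.621] [-0.0172 -0.0422]
[330 238  12  15 119] [335.7311 245.3445] [0.0443 0.009 ]
[276 275  14   4  41] [282.6098 276.0976] [ 0.0303 -0.0365]
```

Converted, 0.05 m is 0.8, 0.025 m is 0.4.

```bash
echo '[{"aperture":0.55, "d":[0.024, -0.0288, 0.8]}, {"aperture":0.55, "d":[0, 0, 0.4]}, {"aperture":0.55, "d":[0, 0, 0.192]}, {"aperture":0.55}, {"aperture":0}]' | python3 shift.py; echo '[{"aperture":0}, {"aperture":0}, {"aperture":0}, {"aperture":0}]' | python3 shift.py
echo '[{"aperture":0, "d":[0, 0, -0.48]}, {"aperture":0, "d":[0, 0, -0.8]}, {"aperture":0, "d":[0, 0, -0.8]}, {"aperture":0, "d":[0, 0, -0.8]}]' | python3 shift.py
python3 - <<'E'
from h import *
np.set_printoptions(precision=4,suppress=True)
s=manip.state();print(s['joint_pos'],s['ft_torque'])
W=cam('wrist');im=manip.grab_frame('wrist')[:,:,::-1].copy();cv2.imwrite('pics/w3.png',im)
# place target: tool y at seat angle 86.7deg
def tgt(deg):
    y=Rs.apply([np.cos(np.radians(deg)),np.sin(np.radians(deg)),0]);z=-ax;return R.from_matrix(np.column_stack([np.cross(y,z),y,z]))
Rt=tgt(86.7)
print(toolrows(seat+ax*(.047+.10),Rt),seat+ax*.147,(rot(s['tool_rot']).inv()*Rt).magnitude())
E
```

```text
time: 2.88
tool_pos: [0.5102, 0.2936, 0.0466]
tool_rot: [0.001, 0.424, 0.906, 0.001]
contact_force: [0.3, -0.9, -0.2]
gripper_width: 0.353
grasp_force: 0.0
time: 3.38
tool_pos: [0.51, 0.2935, 0.0465]
tool_rot: [0.001, 0.424, 0.906, 0.001]
contact_force: [-1.3, -1.4, 6.1]
gripper_width: 0.244
grasp_force: 59.6
time: 3.88
tool_pos: [0.508, 0.2928, 0.2251]
tool_rot: [-0.0, 0.424, 0.906, -0.0]
contact_force: [1.0, -0.3, -3.7]
gripper_width: 0.25
grasp_force: 59.4
[ 0.3959 -0.034   1.7105  0.0001  1.466  -0.2991] [ 0.0456 -0.0294  0.0498]
(array([-0.2782, -0.0379, -0.0255]), array([ 0.0958, -0.5463,  0.4054])) [0.6603 0.0563 0.2603] 0.6883637342311809
```

View pics/w3.png

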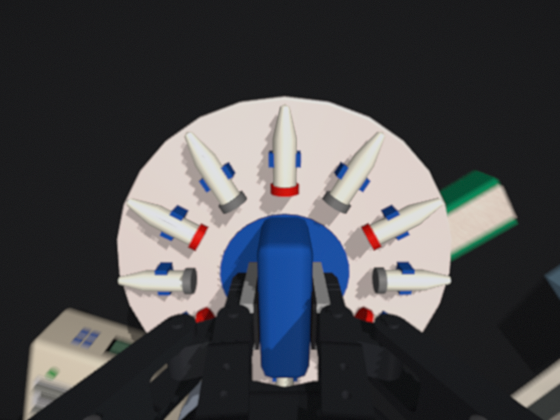

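Converted, -0.056 m is -0.896, -0.0076 m is -0.1216.

```bash
echo '[{"aperture":0, "d":[-0.896, -0.1216, -0.128]}, {"aperture":0, "d":[-0.896, -0.1216, -0.128]}, {"aperture":0, "d":[-0.896, -0.1216, -0.128]}, {"aperture":0, "d":[-0.896, -0.1216, -0.08]}, {"aperture":0, "d":[-0.88, -0.1216, 0]}]' | python3 shift.py; echo '[{"aperture":0, "turn_vec":[0.006, -0.0342, 0.0254]}, {"aperture":0, "turn_vec":[0.006, -0.0342, 0.0254]}, {"aperture":0, "turn_vec":[0.006, -0.0342, 0.0254]}, {"aperture":0, "turn_vec":[0.006, -0.0342, 0.0254]}, {"aperture":0}]' | python3 shift.py; echo '[{"aperture":0}, {"aperture":0}]' | python3 shift.py
cat >> h.py <<'E'
def tgt(deg):
    y=Rs.apply([np.cos(np.radians(deg)),np.sin(np.radians(deg)),0]);z=-ax;return R.from_matrix(np.column_stack([np.cross(y,z),y,z]))
E
python3 - <<'E'
from h import *
np.set_printoptions(precision=4,suppress=True)
s=manip.state();print(s['joint_pos'],s['contact_force'],s['ft_torque'])
print(toolrows(seat+ax*.147,tgt(86.7)))
W=cam('wrist');im=manip.grab_frame('wrist')[:,:,::-1].copy();cv2.imwrite('pics/w4.png',im)
h,sa,v=cv2.split(cv2.cvtColor(im,cv2.COLOR_BGR2HSV).astype(int))
k=cv2.connectedComponentsWithStats(((((h<8)|(h>172))&(sa>130)&(v>80))).astype(np.uint8))
r=rot(s['tool_rot'])
for i in range(1,k[0]):
    if k[2][i,4]>60: P=W.plane(k[3][i],s['tool_pos']+r.apply([0,0,-.0075]),r.apply([0,0,1]));print(k[2][i],r.inv().apply(P-s['tool_pos']))
for n in ('scene','side'): cv2.imwrite(f'pics/{n}1.png',manip.grab_frame(n)[:,:,::-1])
a=cv2.imread('pics/scene1.png')[130:270,230:430];b=cv2.imread('pics/side1.png')[100:240,200:400]
cv2.imwrite('pics/c1.png',cv2.resize(np.hstack([a,b]),(800,280),interpolation=2))
E
```

```text
time: 4.55
tool_pos: [0.6589, 0.0528, 0.2529]
tool_rot: [0.0, 0.424, 0.906, 0.0]
contact_force: [0.4, 0.3, -3.0]
gripper_width: 0.248
grasp_force: 59.4
time: 5.18
tool_pos: [0.6567, 0.0564, 0.2499]
tool_rot: [0.22, 0.577, 0.77, -0.157]
contact_force: [-0.0, -0.3, -3.4]
gripper_width: 0.247
grasp_force: 59.8
time: 5.42
tool_pos: [0.6585, 0.0535, 0.254]
tool_rot: [0.222, 0.58, 0.768, -0.156]
contact_force: [0.2, -0.2, -4.4]
gripper_width: 0.247
grasp_force: 59.8
[ 0.1883  0.1058  1.5879 -0.554   1.4006 -0.0065] [ 0.162  -0.2487 -4.4022] [0.5414 0.1655 0.0073]
(array([-0.0014,  0.0026, -0.0065]), array([-0.0102,  0.0006,  0.005 ]))
[111 118  13  11 108] [ 0.0753 -0.0672 -0.0075]
[ 93 159  36  43 946] [ 0.0522 -0.0749 -0.0075]
[271 184  27  12 227] [ 0.0468  0.0005 -0.0075]
[189 225  18  25 210] [ 0.0253 -0.0386 -0.0075]
[362 225  19  25 207] [ 0.0253  0.0396 -0.0075]
```

View pics/c1.png

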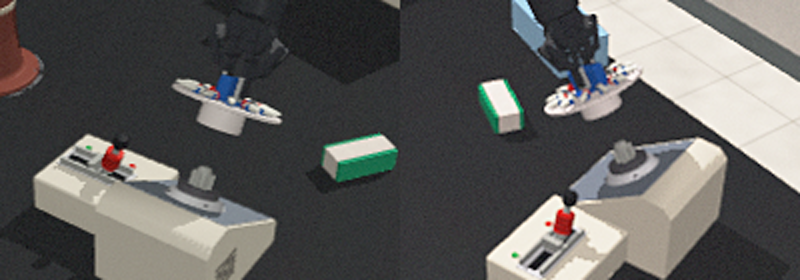

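Converted, 0.02 m is 0.32, -0.0065 m is -0.104, -0.01 rad / 4 = -0.0025.

```bash
echo '[{"aperture":0, "d":[-0.0224, 0.0416, -0.104], "turn_vec":[-0.0025, 0.0002, 0.0013]}, {"aperture":0, "d":[0, 0, 0.32]}, {"aperture":0, "d":[0, 0, 0.32]}, {"aperture":0, "d":[0, 0, 0.32]}, {"aperture":0}]' | python3 shift.py;echo '[{"aperture":0}, {"aperture":0}]' | python3 shift.py
python3 - <<'E'
from h import *
np.set_printoptions(precision=4,suppress=True)
s=manip.state();print(s['joint_pos'],s['contact_force'],s['ft_torque'])
print(toolrows(seat+ax*.047,tgt(86.7)))
for n in ('scene','side'): cv2.imwrite(f'pics/{n}2.png',manip.grab_frame(n)[:,:,::-1])
S=cam('scene');D=cam('side');print(S.proj(seat+.04*ax),S.proj(tip),D.proj(tip))
a=cv2.imread('pics/scene2.png')[160:260,270:390];b=cv2.imread('pics/side2.png')[120:220,250:370]
cv2.imwrite('pics/c2.png',cv2.resize(np.hstack([a,b]),(800,333),interpolation=2))
E
```

```text
time: 6.2
tool_pos: [0.6685, 0.0262, 0.2045]
tool_rot: [0.223, 0.58, 0.768, -0.154]
contact_force: [0.7, -0.1, -2.7]
gripper_width: 0.248
grasp_force: 59.7
time: 6.45
tool_pos: [0.6707, 0.0278, 0.2097]
tool_rot: [0.226, 0.58, 0.768, -0.151]
contact_force: [1.0, 0.5, -2.8]
gripper_width: 0.247
grasp_force: 59.7
[ 0.1452  0.1419  1.6244 -0.562   1.3051  0.0006] [ 0.9969  0.4589 -2.7784] [ 0.5057  0.2584 -0.0554]
(array([-0.0006, -0.0006,  0.041 ]), array([0.0012, 0.0013, 0.0004]))
[333.5452 210.5273] [332.6042 213.3233] [309.8863 171.3044]
```

View pics/c2.png

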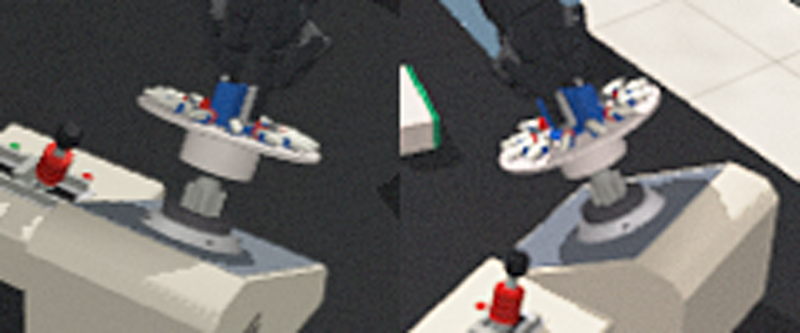

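Converted, 0.006 m is 0.096, 0.005 m is 0.08.

```bash
echo '[{"aperture":0, "d":[-0.0096, -0.0096, 0.096]}, {"aperture":0, "d":[0, 0, 0.08]}, {"aperture":0}, {"aperture":0}]' | python3 shift.py;echo '[{"aperture":0, "d":[0, 0, 0.064]}, {"aperture":0, "d":[0, 0, 0.048]}, {"aperture":0}, {"aperture":0}]' | python3 shift.py
python3 - <<'E'
from h import *
np.set_printoptions(precision=4,suppress=True)
s=manip.state();r=rot(s['tool_rot']);print('F tool',r.inv().apply(s['contact_force']-[.5,.2,-3.6]),s['ft_torque'])
print(toolrows(seat+ax*.047,tgt(86.7)))
E
```

```text
time: 7.05
tool_pos: [0.6715, 0.0214, 0.1993]
tool_rot: [0.226, 0.58, 0.768, -0.152]
contact_force: [0.0, -0.5, -3.4]
gripper_width: 0.248
grasp_force: 59.8
time: 7.55
tool_pos: [0.6728, 0.0179, 0.1934]
tool_rot: [0.226, 0.58, 0.768, -0.152]
contact_force: [-0.1, -0.0, -4.3]
gripper_width: 0.249
grasp_force: 59.8
F tool [ 0.2848 -0.6337  0.618 ] [ 0.5213  0.1453 -0.0183]
(array([-0.0005,  0.0008,  0.0219]), array([-0.0006,  0.0009,  0.001 ]))
```

Converted, 0.003 m is 0.048, 0.0004 m is 0.0064.

```bash
echo '[{"aperture":0, "d":[-0.0048, 0.0064, 0.048]}, {"aperture":0, "d":[0, 0, 0.048]}, {"aperture":0}]' | python3 shift.py;echo '[{"aperture":0, "d":[0, 0, 0.048]}, {"aperture":0, "d":[0, 0, 0.032]}, {"aperture":0}]' | python3 shift.py
python3 - <<'E'
from h import *
np.set_printoptions(precision=4,suppress=True)
s=manip.state();r=rot(s['tool_rot']);print('F tool',r.inv().apply(s['contact_force']-[.5,.2,-3.6]),s['ft_torque'])
print(toolrows(seat+ax*.047,tgt(86.7)))
E
```

```text
time: 7.92
tool_pos: [0.674, 0.0147, 0.188]
tool_rot: [0.225, 0.58, 0.768, -0.152]
contact_force: [1.4, -0.1, -3.8]
gripper_width: 0.248
grasp_force: 59.8
time: 8.3
tool_pos: [0.675, 0.0123, 0.1839]
tool_rot: [0.225, 0.58, 0.768, -0.152]
contact_force: [-0.4, -0.1, -3.7]
gripper_width: 0.25
grasp_force: 59.8
F tool [ 0.002  -0.9049  0.032 ] [ 0.5525  0.1961 -0.0348]
(array([-0.0003,  0.0006,  0.0106]), array([-0.0011,  0.0009,  0.0011]))
```

Converted, 0.004 m is 0.064, 0.003 m is 0.048.

```bash
echo '[{"aperture":0, "d":[0, 0.0048, 0.064]}, {"aperture":0, "d":[0, 0, 0.048]}, {"aperture":0}]' | python3 shift.py;echo '[{"aperture":0, "d":[0, 0, 0.048]}, {"aperture":0, "d":[0, 0, 0.016]}, {"aperture":0}]' | python3 shift.py
python3 - <<'E'
from h import *
np.set_printoptions(precision=4,suppress=True)
s=manip.state();r=rot(s['tool_rot']);print('F tool',r.inv().apply(s['contact_force']-[.5,.2,-3.6]),s['ft_torque'])
print(toolrows(seat+ax*.047,tgt(86.7)))
E
```

```text
time: 8.68
tool_pos: [0.6764, 0.0088, 0.1778]
tool_rot: [0.225, 0.58, 0.768, -0.152]
contact_force: [-0.5, 0.1, -3.4]
gripper_width: 0.249
grasp_force: 59.9
time: 9.05
tool_pos: [0.6773, 0.0071, 0.1751]
tool_rot: [0.226, 0.58, 0.768, -0.152]
contact_force: [-2.2, 0.9, -2.0]
gripper_width: 0.247
grasp_force: 60.1
F tool [ 0.3899 -2.3861 -2.1523] [ 0.6029  0.3388 -0.0541]
(array([-0.0001,  0.0001,  0.0001]), array([-0.0005,  0.001 ,  0.0009]))
```

Converted, 0.001 m is 0.016.

```bash
echo '[{"aperture":0, "d":[0, 0, 0.016]}, {"aperture":0, "d":[0, 0, 0.016]}, {"aperture":0}]' | python3 shift.py
python3 - <<'E'
from h import *
np.set_printoptions(precision=4,suppress=True)
s=manip.state();r=rot(s['tool_rot']);print('F tool',r.inv().apply(s['contact_force']-[.5,.2,-3.6]),s['ft_torque'])
print(toolrows(seat+ax*.047,tgt(86.7)))
E
```

```text
time: 9.43
tool_pos: [0.6773, 0.0069, 0.175]
tool_rot: [0.225, 0.581, 0.768, -0.151]
contact_force: [-7.5, 4.7, 5.3]
gripper_width: 0.245
grasp_force: 61.3
F tool [  0.8548  -6.1228 -11.1768] [ 0.6933  1.0799 -0.435 ]
(array([-0.,  0., -0.]), array([-0.0007,  0.0004,  0.0003]))
```

Converted, 0.001 m is 0.016, -0.0008 m is -0.0128, -0.06 rad / 4 = -0.015.

```bash
echo '[{"aperture":0, "d":[0, -0.0128, 0.016], "turn_vec":[0, 0, 0.0075]}, {"aperture":0, "d":[0, 0, 0.008], "turn_vec":[0, 0, -0.015]}, {"aperture":0, "turn_vec":[0, 0, 0.0075]}, {"aperture":0}]' | python3 shift.py
python3 - <<'E'
from h import *
np.set_printoptions(precision=4,suppress=True)
s=manip.state();r=rot(s['tool_rot']);print('F tool',r.inv().apply(s['contact_force']-[.5,.2,-3.6]),s['ft_torque'])
print(toolrows(seat+ax*.047,tgt(86.7)))
E
```

```text
time: 9.93
tool_pos: [0.6775, 0.007, 0.175]
tool_rot: [0.226, 0.58, 0.768, -0.15]
contact_force: [-7.7, 8.6, 8.7]
gripper_width: 0.25
grasp_force: 62.1
F tool [  2.3751  -5.1417 -16.0191] [ 0.9003  1.0832 -0.365 ]
(array([-0.    , -0.0002, -0.0001]), array([ 0.0019, -0.0001, -0.0003]))
```

Converted, -0.001 m is -0.016.

```bash
echo '[{"aperture":0, "d":[0, 0, -0.016]}, {"aperture":0.55}, {"aperture":0.55}, {"aperture":0.55}]' | python3 shift.py;echo '[{"aperture":0.55, "d":[0, 0, -0.48]}, {"aperture":0.55, "d":[0, 0, -0.8]}, {"aperture":0.55, "d":[0, 0, -0.8]}, {"aperture":0.55, "d":[0, 0, -0.48]}]' | python3 shift.py
echo '[{"aperture":0.55}, {"aperture":0.55}]' | python3 shift.py
python3 - <<'E'
from h import *
np.set_printoptions(precision=4,suppress=True)
W=cam('wrist');im=manip.grab_frame('wrist')[:,:,::-1].copy();cv2.imwrite('pics/w5.png',im)
ims=[]
for n in ('scene','side'): cv2.imwrite(f'pics/{n}3.png',manip.grab_frame(n)[:,:,::-1])
a=cv2.imread('pics/scene3.png')[160:260,270:390];b=cv2.imread('pics/side3.png')[120:220,250:370]
t=cv2.resize(np.hstack([a,b]),(640,267),interpolation=2)
cv2.imwrite('pics/c3.png',np.vstack([t,cv2.resize(im,(640,480))[:333]]))
S=cam('scene');D=cam('side')
h,s,v=cv2.split(cv2.cvtColor(im,cv2.COLOR_BGR2HSV).astype(int))
wh=((s<60)&(v>120)).astype(np.uint8);wh=cv2.morphologyEx(wh,cv2.MORPH_CLOSE,np.ones((9,9)))
k=cv2.connectedComponentsWithStats(wh);i=1+np.argmax(k[2][1:,4]);ct=max(cv2.findContours((k[1]==i).astype(np.uint8),0,1)[0],key=cv2.contourArea)
print(k[2][i])
k=cv2.connectedComponentsWithStats(((((h<8)|(h>172))&(s>130)&(v>80))).astype(np.uint8))
for i in range(1,k[0]):
    if k[2][i,4]>15: print(k[2][i],k[3][i],Rs.inv().apply(W.plane(k[3][i],seat+.054*ax,ax)-seat)*1e3)
E
```

```text
time: 10.42
tool_pos: [0.6771, 0.0052, 0.1728]
tool_rot: [0.226, 0.58, 0.768, -0.152]
contact_force: [-0.0, 0.5, -0.2]
gripper_width: 0.548
grasp_force: 0.0
time: 10.92
tool_pos: [0.6501, 0.0856, 0.3123]
tool_rot: [0.227, 0.58, 0.768, -0.15]
contact_force: [0.7, -0.3, 0.7]
gripper_width: 0.549
grasp_force: 0.0
time: 11.18
tool_pos: [0.6492, 0.0841, 0.3072]
tool_rot: [0.225, 0.58, 0.768, -0.153]
contact_force: [-0.1, -0.9, -1.4]
gripper_width: 0.551
grasp_force: 0.0
[   23    42   353   230 49578]
[137 115  10   9  72] [141.3056 118.9722] [ -76.2871 -121.8351   54.    ]
[281 143  12   4  47] [286.383  144.4681] [-46.6651   3.051   54.    ]
[121 149  31  37 770] [134.9727 165.4571] [ -36.1003 -135.6781   54.    ]
[239 164   8  11  39] [242.3077 169.1282] [-26.8666 -38.0485  54.    ]
[327 165   8  11  43] [330.3721 169.9767] [-21.592   41.5893  54.    ]
[240 212   9  11  60] [243.8333 217.3   ] [ 19.5267 -41.206   54.    ]
[324 213   9  11  56] [328.25   217.7857] [24.51   39.0383 54.    ]
[281 239  11   5  52] [285.9231 240.8846] [46.2596 -2.5442 54.    ]
```

View pics/c3.png

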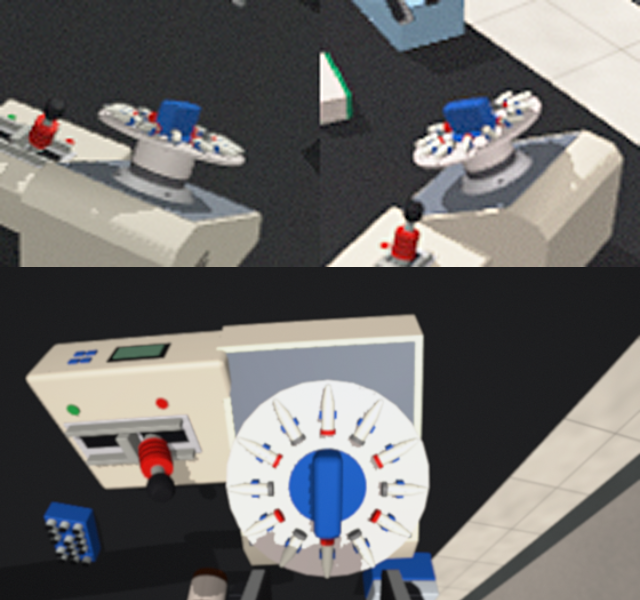

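```bash
cat >> h.py <<'E'
xr,yr,zr=Rr.as_matrix().T
def lv(lean):  # tool with y=-xr, leaning (rad) body towards -yr
    z=np.sin(lean)*yr-np.cos(lean)*zr;y=-xr;return R.from_matrix(np.column_stack([np.cross(y,z),y,z]))
def W2R(P): return Rr.inv().apply(np.array(P)-[seat[0],seat[1],0])
def R2W(p): return Rr.apply(p)+[seat[0],seat[1],0]
E
python3 - <<'E'
from h import *
np.set_printoptions(precision=4,suppress=True)
W=cam('wrist');S=cam('scene');D=cam('side')
pr=[(W,(135,165.5)),(S,(285.3,209.35)),(D,(281.4,210.9))]
P,e=tri(pr);print(W2R(P),e,[W2R(c.z(p,.1128)) for c,p in pr])
t=R2W([-.011,-.165,.29]);print(t);d,r=toolrows(t,lv(0));print(d,np.linalg.norm(d),r,np.linalg.norm(r))
E
```

```text
[-0.0122 -0.1697  0.1084] [np.float64(0.0003611661487190029), np.float64(0.0018210203407203623), np.float64(0.0017605698661855677)] [array([-0.0163, -0.1671,  0.1128]), array([-0.0047, -0.1658,  0.1128]), array([-0.0113, -0.1719,  0.1128])]
[ 0.5259 -0.0599  0.29  ]
[-0.0817 -0.1588  0.0647] 0.1899272253065969 [-0.426   0.4432 -1.5823] 1.6975317188940187
```

Careful with the scale: shifts go in shares of 62.5 mm and turns go in shares of 4 rad. That gives: -0.0397 m is -0.6352, -0.0204 m is -0.3264.

```bash
echo '[{"aperture":0.9, "d":[-0.3264, -0.6352, 0.2592]}, {"aperture":0.9, "d":[-0.3264, -0.6352, 0.2592]}, {"aperture":0.9, "d":[-0.3264, -0.6352, 0.2592]}, {"aperture":0.9, "d":[-0.3264, -0.6352, 0.2592]}]' | python3 shift.py
echo '[{"aperture":0.9, "turn_vec":[-0.0107, 0.0111, -0.0396]}, {"aperture":0.9, "turn_vec":[-0.0107, 0.0111, -0.0396]}, {"aperture":0.9, "turn_vec":[-0.0107, 0.0111, -0.0396]}, {"aperture":0.9, "turn_vec":[-0.0107, 0.0111, -0.0396]}, {"aperture":0.9, "turn_vec":[-0.0107, 0.0111, -0.0396]}]' | python3 shift.py
echo '[{"aperture":0.9, "turn_vec":[-0.0107, 0.0111, -0.0396]}, {"aperture":0.9, "turn_vec":[-0.0107, 0.0111, -0.0396]}, {"aperture":0.9, "turn_vec":[-0.0107, 0.0111, -0.0396]}, {"aperture":0.9, "turn_vec":[-0.0107, 0.0111, -0.0396]}, {"aperture":0.9, "turn_vec":[-0.0107, 0.0111, -0.0396]}]' | python3 shift.py
echo '[{"aperture":0.9}, {"aperture":0.9}]' | python3 shift.py
python3 - <<'E'
from h import *
np.set_printoptions(precision=4,suppress=True)
print(manip.state()['joint_pos'],toolrows(R2W([-.011,-.165,.29]),lv(0)))
W=cam('wrist');im=manip.grab_frame('wrist')[:,:,::-1].copy();cv2.imwrite('pics/w6.png',im)
h,s,v=cv2.split(cv2.cvtColor(im,cv2.COLOR_BGR2HSV).astype(int))
k=cv2.connectedComponentsWithStats(((((h<8)|(h>172))&(s>130)&(v>80))).astype(np.uint8))
for i in range(1,k[0]):
    if k[2][i,4]>30: print('red',k[2][i],k[3][i],W2R(W.z(k[3][i],.1128)),W2R(W.z(k[3][i],.075)))
E
```

```text
time: 11.82
tool_pos: [0.5252, -0.0605, 0.2903]
tool_rot: [0.225, 0.58, 0.768, -0.152]
contact_force: [0.2, 0.1, 0.4]
gripper_width: 0.901
grasp_force: 0.0
time: 12.45
tool_pos: [0.526, -0.0596, 0.2906]
tool_rot: [0.123, 0.225, 0.963, -0.083]
contact_force: [-0.3, -0.7, 0.5]
gripper_width: 0.906
grasp_force: 0.0
time: 13.08
tool_pos: [0.5262, -0.0598, 0.2906]
tool_rot: [0.0, -0.168, 0.986, 0.001]
contact_force: [1.1, -0.3, -0.2]
gripper_width: 0.899
grasp_force: 0.0
time: 13.32
tool_pos: [0.5263, -0.0592, 0.2911]
tool_rot: [0.002, -0.165, 0.986, 0.0]
contact_force: [0.1, -0.9, -0.2]
gripper_width: 0.899
grasp_force: 0.0
[-0.2534 -0.2078  1.7605  0.0017  1.5859 -2.1557] (array([ 0.0007, -0.0005,  0.0011]), array([-0.0002,  0.0034, -0.0018]))
red [270 161  30  38 835] [284.4048 178.6886] [-0.0103 -0.1714  0.1128] [-0.0103 -0.1623  0.075 ]
red [315 181  10   9  69] [319.6667 184.942 ] [-0.0461 -0.1648  0.1128] [-0.0502 -0.1549  0.075 ]
red [316 317  12   8  34] [321.2647 321.2941] [-0.0536  0.0022  0.1128] [-0.0586  0.0318  0.075 ]
red [278 333  11  10  33] [283.4848 338.1212] [-0.0085  0.0269  0.1128] [-0.0082  0.0593  0.075 ]
red [331 341   9  11  78] [335.141  345.7308] [-0.0721  0.0389  0.1128] [-0.0793  0.0728  0.075 ]
red [255 373   7  10  37] [258.7568 377.2703] [0.0236 0.0897 0.1128] [0.0277 0.1295 0.075 ]
```

View pics/w6.png

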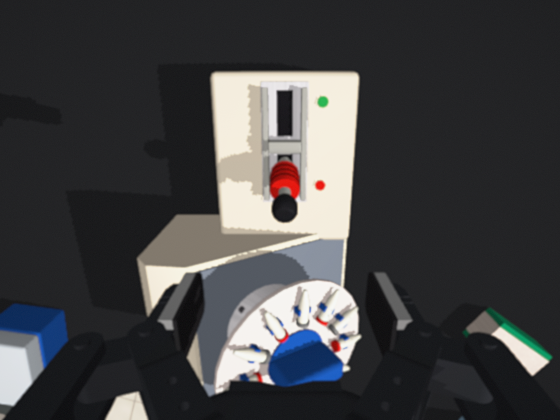

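Run:
```python
from h import *
np.set_printoptions(precision=4,suppress=True)
W=cam('wrist');c,s=np.cos(.4),np.sin(.4)
k=W2R(W.z((284.5,208),.03+.1275*c));print('knob',k,'pivot y',k[1]-.1275*s)
print('console ends',W2R(W.z((285,73),.075)),W2R(W.z((285,237),.075)),'gate',W2R(W.z((285,82),.077)),W2R(W.z((270,200),.077)),'console x',W2R(W.z((215,150),.075)),W2R(W.z((357,150),.075)))
for py in (-.2,-.205,-.21):
    for r in (.070,.09,.104,.1275): print(py,r,W.proj(R2W([-.0103,py+r*s,.03+r*c])).round(1),end=' ')
    print()
```

```text
knob [-0.0105 -0.1517  0.1474] pivot y -0.2013762070865206
console ends [-0.0113 -0.273   0.075 ] [-0.0109 -0.0905  0.075 ] gate [-0.0113 -0.2642  0.077 ] [ 0.0062 -0.1376  0.077 ] console x [ 0.0658 -0.1947  0.075 ] [-0.0902 -0.1943  0.075 ]
-0.2 0.07 [284.3 173.2] -0.2 0.09 [284.3 184.8] -0.2 0.104 [284.3 193.5] -0.2 0.1275 [284.2 209.4] 
-0.205 0.07 [284.3 168.6] -0.205 0.09 [284.3 180. ] -0.205 0.104 [284.2 188.5] -0.205 0.1275 [284.2 204.3] 
-0.21 0.07 [284.3 163.9] -0.21 0.09 [284.2 175.1] -0.21 0.104 [284.2 183.6] -0.21 0.1275 [284.2 199.1]
```

```bash
cat >> h.py <<'E'
piv=np.array([-.0103,-.2013,.03])
def levtcp(th,lift,lean,off=.003,back=.0207):
    a=.4-th;l=np.array([0,np.sin(a),np.cos(a)]);g=R2W(piv+(.09+off+lift)*l);Rt=lv(lean);return g+Rt.apply([0,0,back]),Rt
E
python3 - <<'E'
from h import *
np.set_printoptions(precision=4,suppress=True)
t=levtcp(0,0,0);print(t[0]);print(toolrows(*t))
E
```

```text
[ 0.526  -0.0606  0.095 ]
(array([ 0.0015, -0.0013,  0.1964]), array([-0.0004,  0.0037, -0.0011]))
```

Converted, 0.05 m is 0.8, 0.04 m is 0.64, 0.0037 rad / 4 = 0.0009.

```bash
echo '[{"aperture":0.9, "d":[0.024, -0.0208, 0.8], "turn_vec":[0, 0.0009, 0]}, {"aperture":0.9, "d":[0, 0, 0.8]}, {"aperture":0.9, "d":[0, 0, 0.64]}, {"aperture":0.9, "d":[0, 0, 0.32]}, {"aperture":0.9}]' | python3 shift.py
echo '[{"aperture":0.9, "d":[0, 0, 0.32]}, {"aperture":0.9}]' | python3 shift.py
python3 - <<'E'
from h import *
np.set_printoptions(precision=4,suppress=True)
print(toolrows(*levtcp(0,0,0)),manip.state()['contact_force'])
W=cam('wrist');im=manip.grab_frame('wrist')[:,:,::-1].copy();cv2.imwrite('pics/w7.png',im)
E
```

```text
time: 14.0
tool_pos: [0.525, -0.0604, 0.1308]
tool_rot: [-0.001, -0.166, 0.986, 0.0]
contact_force: [0.1, 0.3, 0.2]
gripper_width: 0.899
grasp_force: 0.0
time: 14.25
tool_pos: [0.5255, -0.0606, 0.1111]
tool_rot: [-0.0, -0.166, 0.986, 0.0]
contact_force: [-0.7, 0.9, 0.1]
gripper_width: 0.901
grasp_force: 0.0
(array([-0.0006, -0.0001,  0.0161]), array([ 0.0004, -0.0008,  0.0007])) [-0.7171  0.91    0.1441]
```

View pics/w7.png

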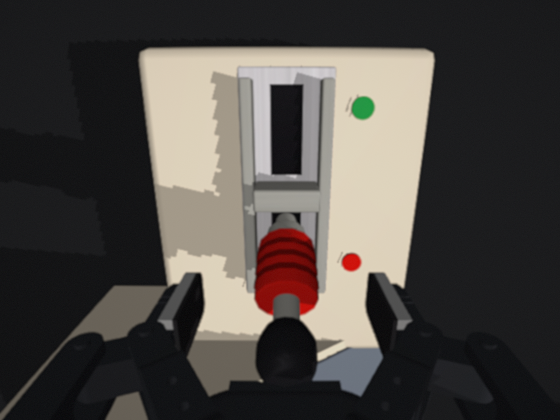

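I count 12 pictures viewed, which is over the limit of 10. I'll go by numbers only from here.

Converted, 0.016 m is 0.256, -0.0005 m is -0.008.

```bash
echo '[{"aperture":0.9, "d":[-0.008, 0, 0.256]}, {"aperture":0.9}, {"aperture":0.1}, {"aperture":0.1}, {"aperture":0.1}]' | python3 shift.py
echo '[{"aperture":0.1}, {"aperture":0.1}, {"aperture":0.1}]' | python3 shift.py
python3 - <<'E'
from h import *
np.set_printoptions(precision=4,suppress=True)
s=manip.state();print(toolrows(*levtcp(0,0,0)),Rr.inv().apply(s['contact_force']),s['gripper_width']*85)
p0=levtcp(0,0,0)[0]
prev=rot(s['tool_rot']);
print('lift', lv(0).inv().apply(levtcp(0,.012,0)[0]-p0))
pp=levtcp(0,.012,0)
for th in np.arange(.1,.81,.1):
    q=levtcp(th,.012,th/2);print(th,pp[1].inv().apply(q[0]-pp[0]));pp=q
E
```

```text
time: 14.92
tool_pos: [0.5267, -0.0597, 0.0966]
tool_rot: [0.001, -0.166, 0.986, 0.001]
contact_force: [-0.7, 3.5, 1.0]
gripper_width: 0.337
grasp_force: 59.2
time: 15.3
tool_pos: [0.5267, -0.0597, 0.0966]
tool_rot: [0.001, -0.166, 0.986, 0.001]
contact_force: [-0.8, 5.1, 3.4]
gripper_width: 0.335
grasp_force: 59.4
(array([ 0.0009, -0.0006,  0.0016]), array([0.0012, 0.0015, 0.0008])) [-5.0652  0.9371  3.399 ] 28.440961413489074
lift [-0.0047 -0.     -0.0111]
0.1 [ 0.0088  0.     -0.0036]
0.2 [ 0.009  -0.     -0.0031]
0.30000000000000004 [ 0.0091 -0.     -0.0026]
0.4 [ 0.0093  0.     -0.0021]
0.5 [ 0.0093 -0.     -0.0016]
0.6 [ 0.0094 -0.     -0.0011]
0.7000000000000001 [ 0.0094  0.     -0.0006]
0.8 [ 0.0095 -0.     -0.    ]
```

Converted, -0.0037 m is -0.0592, -0.0034 m is -0.0544.

```bash
echo '[{"aperture":0.1, "d":[-0.0256, 0, -0.0592]}, {"aperture":0.1, "d":[-0.0256, 0, -0.0592]}, {"aperture":0.1, "d":[-0.0224, 0, -0.0544]}, {"aperture":0.1}, {"aperture":0.1}]' | python3 shift.py
python3 - <<'E'
from h import *
np.set_printoptions(precision=4,suppress=True)
s=manip.state();print(toolrows(*levtcp(0,.012,0)),toolrows(*levtcp(0,0,0)),Rr.inv().apply(s['contact_force']),s['gripper_width']*85)
E
```

```text
time: 15.92
tool_pos: [0.5298, -0.0586, 0.1058]
tool_rot: [-0.001, -0.166, 0.986, 0.001]
contact_force: [-2.4, 4.8, -7.8]
gripper_width: 0.338
grasp_force: 59.6
(array([-0.0005, -0.0006, -0.0003]), array([ 0.0015, -0.0017,  0.0007])) (array([ 0.0042, -0.0006,  0.0108]), array([ 0.0015, -0.0017,  0.0007])) [-5.338  -0.7376 -7.7514] 28.692460779060013
```

Converted, -0.0017 m is -0.0272, -0.0007 m is -0.0112.

```bash
echo '[{"aperture":0.1, "d":[-0.0112, 0, -0.0272]}, {"aperture":0.1}, {"aperture":0.1}]' | python3 shift.py
python3 - <<'E'
from h import *
np.set_printoptions(precision=4,suppress=True)
s=manip.state();print(toolrows(*levtcp(0,0.012,0))[0],Rr.inv().apply(s['contact_force']))
E
```

```text
time: 16.3
tool_pos: [0.5305, -0.0584, 0.1076]
tool_rot: [-0.001, -0.166, 0.986, 0.001]
contact_force: [-3.9, 4.5, -7.4]
gripper_width: 0.334
grasp_force: 59.6
[ 0.0002 -0.0006  0.0016] [-5.5077 -2.2433 -7.436 ]
```

Converted, 0.009 m is 0.144, 0.0088 m is 0.1408, -0.05 rad / 4 = -0.0125.

```bash
echo '[{"aperture":0.1, "d":[0.1408, 0, -0.0576], "turn_vec":[0, -0.0125, 0]}, {"aperture":0.1, "d":[0.144, 0, -0.0496], "turn_vec":[0, -0.0125, 0]}, {"aperture":0.1}]' | python3 shift.py
python3 - <<'E'
from h import *
np.set_printoptions(precision=4,suppress=True)
s=manip.state();print(toolrows(*levtcp(0.2,0.012,.1)),Rr.inv().apply(s['contact_force']),s['ft_torque'])
E
```

```text
time: 16.68
tool_pos: [0.5138, -0.0643, 0.1144]
tool_rot: [0.05, -0.165, 0.985, 0.009]
contact_force: [-1.1, 7.0, -8.8]
gripper_width: 0.333
grasp_force: 60.0
(array([ 0.0007, -0.0005,  0.002 ]), array([ 0.001 ,  0.0014, -0.0016])) [-7.0006  1.2715 -8.8415] [ 0.8965 -0.0291 -0.37  ]
```

Converted, 0.0093 m is 0.1488, 0.0091 m is 0.1456, -0.05 rad / 4 = -0.0125.

```bash
echo '[{"aperture":0.1, "d":[0.1456, 0, -0.0416], "turn_vec":[0, -0.0125, 0]}, {"aperture":0.1, "d":[0.1488, 0, -0.0336], "turn_vec":[0, -0.0125, 0]}, {"aperture":0.1, "d":[0.1488, 0, -0.0256], "turn_vec":[0, -0.0125, 0]}, {"aperture":0.1}]' | python3 shift.py
python3 - <<'E'
from h import *
np.set_printoptions(precision=4,suppress=True)
s=manip.state();print(toolrows(*levtcp(0.5,0.012,.25)),Rr.inv().apply(s['contact_force']),s['ft_torque'],s['joint_pos'])
E
```

```text
time: 17.18
tool_pos: [0.4869, -0.0735, 0.1164]
tool_rot: [0.123, -0.164, 0.979, 0.021]
contact_force: [-0.8, 5.5, -8.0]
gripper_width: 0.333
grasp_force: 60.0
(array([ 0.0008, -0.0006,  0.0018]), array([ 0.0013,  0.0005, -0.0014])) [-5.517   1.021  -8.0278] [ 0.884   0.2709 -0.2312] [-0.3976 -0.3253  2.1661  0.186   1.1203 -2.3665]
```

Converted, 0.0095 m is 0.152, 0.0094 m is 0.1504, -0.05 rad / 4 = -0.0125.

```bash
echo '[{"aperture":0.1, "d":[0.1504, 0, -0.0176], "turn_vec":[0, -0.0125, 0]}, {"aperture":0.1, "d":[0.1504, 0, -0.0096], "turn_vec":[0, -0.0125, 0]}, {"aperture":0.1, "d":[0.152, 0, 0], "turn_vec":[0, -0.0125, 0]}, {"aperture":0.1}, {"aperture":0.1}]' | python3 shift.py
python3 - <<'E'
from h import *
np.set_printoptions(precision=4,suppress=True)
s=manip.state();print(toolrows(*levtcp(0.8,0.012,.4)),Rr.inv().apply(s['contact_force']),s['ft_torque'],s['joint_pos'])
E
```

```text
time: 17.8
tool_pos: [0.4607, -0.0825, 0.1091]
tool_rot: [0.195, -0.162, 0.967, 0.034]
contact_force: [-1.3, 5.7, -7.5]
gripper_width: 0.335
grasp_force: 60.1
(array([ 0.0007, -0.0007,  0.0013]), array([ 0.0024, -0.002 , -0.002 ])) [-5.7637  0.638  -7.5331] [ 0.8555  0.8489 -0.5307] [-0.5172 -0.4717  2.3056  0.3415  1.0646 -2.55  ]
```

Converted, 0.002 m is 0.032.

```bash
echo '[{"aperture":0.1, "d":[0.032, 0, 0]}, {"aperture":0.1, "d":[0.032, 0, 0]}, {"aperture":0.1}, {"aperture":0.1}]' | python3 shift.py
python3 - <<'E'
from h import *
np.set_printoptions(precision=4,suppress=True)
s=manip.state();print(toolrows(*levtcp(0.8,0.012,.4)),Rr.inv().apply(s['contact_force']),s['ft_torque'])
E
```

```text
time: 18.3
tool_pos: [0.4588, -0.0832, 0.109]
tool_rot: [0.197, -0.162, 0.966, 0.035]
contact_force: [2.1, 8.6, -6.3]
gripper_width: 0.332
grasp_force: 60.1
(array([-0.0012, -0.0006,  0.002 ]), array([ 0.0024,  0.0022, -0.0022])) [-7.4921  4.776  -6.3404] [ 1.4743 -0.0338 -0.3733]
```

Converted, 0.004 m is 0.064, 0.003 m is 0.048.

```bash
echo '[{"aperture":0.1, "d":[0, 0, 0.064]}, {"aperture":0.1, "d":[0, 0, 0.064]}, {"aperture":0.1, "d":[0, 0, 0.048]}, {"aperture":0.1}, {"aperture":0.1}]' | python3 shift.py
python3 - <<'E'
from h import *
np.set_printoptions(precision=4,suppress=True)
s=manip.state();print(toolrows(*levtcp(0.8,0,.4)),Rr.inv().apply(s['contact_force']),s['ft_torque'])
E
```

```text
time: 18.92
tool_pos: [0.4628, -0.0818, 0.0991]
tool_rot: [0.197, -0.162, 0.966, 0.035]
contact_force: [2.0, 9.0, -4.7]
gripper_width: 0.33
grasp_force: 60.5
(array([-0.0011, -0.0006,  0.0032]), array([ 0.0026,  0.002 , -0.0021])) [-7.8757  4.8425 -4.6688] [ 1.5629  0.1732 -0.2997]
```

Converted, 0.0012 m is 0.0192.

```bash
echo '[{"aperture":0.1, "d":[0, 0, 0.0192]}, {"aperture":0.1}, {"aperture":0.9}, {"aperture":0.9}, {"aperture":0.9}]' | python3 shift.py
echo '[{"aperture":0.9}, {"aperture":0.9, "d":[0, 0, -0.48]}, {"aperture":0.9, "d":[0, 0, -0.8]}, {"aperture":0.9, "d":[0, 0, -0.8]}, {"aperture":0.9}]' | python3 shift.py
echo '[{"aperture":0.9, "d":[0, 0, -0.8], "turn_vec":[0, 0.025, 0]}, {"aperture":0.9, "turn_vec":[0, 0.0375, 0]}, {"aperture":0.9, "turn_vec":[0, 0.0375, 0]}, {"aperture":0.9}, {"aperture":0.9}]' | python3 shift.py
python3 - <<'E'
from h import *
np.set_printoptions(precision=4,suppress=True)
st=manip.state();print(st['joint_pos'],st['contact_force'])
ims={n:(cam(n),manip.grab_frame(n)[:,:,::-1].copy()) for n in ('wrist','scene','side')}
for n,(c,im) in ims.items():
    cv2.imwrite(f'pics/{n}_end.png',im)
    a=-.4;l=lambda r:R2W(piv+r*np.array([0,np.sin(a),np.cos(a)]))
    print(n,'expect down: bottom,mid,top',[c.proj(l(r)).round(1) for r in (.07,.09,.104)],'up mid',c.proj(l(.102)).round(1))
    h,s,v=cv2.split(cv2.cvtColor(im,cv2.COLOR_BGR2HSV).astype(int))
    k=cv2.connectedComponentsWithStats(((((h<8)|(h>172))&(s>130)&(v>70))).astype(np.uint8));e=c.proj(l(.09))
    for i in range(1,k[0]):
        if k[2][i,4]>25 and np.linalg.norm(k[3][i]-e)<50: print(k[2][i],k[3][i])
E
```

```text
time: 19.55
tool_pos: [0.4637, -0.0836, 0.0985]
tool_rot: [0.197, -0.163, 0.966, 0.032]
contact_force: [0.4, 0.0, 0.1]
gripper_width: 0.898
grasp_force: 0.0
time: 20.18
tool_pos: [0.4163, -0.1011, 0.2225]
tool_rot: [0.2, -0.163, 0.966, 0.029]
contact_force: [-0.7, 0.5, -0.6]
gripper_width: 0.902
grasp_force: 0.0
time: 20.8
tool_pos: [0.3961, -0.1054, 0.2617]
tool_rot: [0.0, -0.166, 0.986, 0.001]
contact_force: [-0.4, 0.1, 0.2]
gripper_width: 0.9
grasp_force: 0.0
[-0.4427 -0.5159  2.041   0.001   1.6172 -2.3479] [-0.4485  0.1408  0.2234]
wrist expect down: bottom,mid,top [array([285.1, 256.4]), array([285.2, 257.8]), array([285.2, 258.9])] up mid [285.2 258.8]
[270 247  31  23 297] [285.1414 255.6263]
scene expect down: bottom,mid,top [array([270.7, 206.5]), array([268.7, 201.2]), array([267.3, 197.5])] up mid [267.5 198. ]
[264 196  12  13  94] [270.2021 202.3191]
side expect down: bottom,mid,top [array([271.2, 225.4]), array([269.7, 222.5]), array([268.6, 220.4])] up mid [268.7 220.7]
[265 216  11  13  85] [270.3412 222.3059]
```

Run:
```python
from h import *
np.set_printoptions(precision=4,suppress=True)
for n,u,w in (('scene',(285.3,209.35),(270.2,202.32)),('side',(281.45,210.93),(270.34,222.31))):
    c=cam(n)
    L=lambda a,r:c.proj(R2W(piv+r*np.array([0,np.sin(a),np.cos(a)])))
    print(n,'parked bias',u-L(.4,.09));
    for a,r in ((-.4,.09),(-.4,.102),(-.3,.09)): print(a,r,w-L(a,r))
for n in ('scene','side'):
    a=cv2.imread(f'pics/{n}3.png',0).astype(int);b=cv2.imread(f'pics/{n}_end.png',0).astype(int)
    c=cam(n);P=c.proj(seat+.045*ax).astype(int);sl=np.s_[P[1]-14:P[1]+22,P[0]-20:P[0]+20];print(n,'rotor diff',np.abs(a-b)[sl].mean())
```

```text
scene parked bias [-0.863   0.9197]
-0.4 0.09 [1.5034 1.1284]
-0.4 0.102 [2.7003 4.3312]
-0.3 0.09 [-0.5505  1.0333]
side parked bias [-1.2352  0.8954]
-0.4 0.09 [ 0.6748 -0.1712]
-0.4 0.102 [1.6076 1.585 ]
-0.3 0.09 [-0.9302  2.0951]
scene rotor diff 4.714583333333334
side rotor diff 7.20625
```

Run:
```python
from h import *
np.set_printoptions(precision=4,suppress=True)
W=cam('wrist')
im=cv2.imread('pics/wrist_end.png');g=cv2.cvtColor(im,cv2.COLOR_BGR2GRAY)
for th in (.65,.7,.75,.8):
    a=.4-th;L=lambda r:W.proj(R2W(piv+r*np.array([0,np.sin(a),np.cos(a)]))).round(1);print(th,'mid',L(.09),'top',L(.104),'knob',L(.1275))
h,s,v=cv2.split(cv2.cvtColor(im,cv2.COLOR_BGR2HSV).astype(int))
red=(((h<8)|(h>172))&(s>130)&(v>70))
for r in range(236,290,2): print(r,''.join('R' if red[r,c] else '#' if g[r,c]<45 else '+' if g[r,c]<110 else '.' for c in range(255,316)))
```

```text
0.65 mid [285.9 271.1] top [286. 275.] knob [286.  282.3]
0.7 mid [285.9 266.7] top [286.  269.6] knob [286.  275.3]
0.75 mid [285.9 262.2] top [286.  264.2] knob [286.  268.1]
0.8 mid [285.9 257.7] top [285.9 258.8] knob [286.  260.9]
236 .......................+#############+.......................
238 .......................+#############+.......................
240 .......................+#############+.......................
242 .......................+#############+.......................
244 .......................+#############+.......................
246 .......................+#############+.......................
248 .......................+RRRRRRRRRRRRR+.......................
250 .....................+RRRRRRRRRRRRRRRRR+.....................
252 ...................+RRRRRRRRRRRRRRRRRRRRR....................
254 ..................+RRRRRRRRRRRRRRRRRRRRRRR+..................
256 .................RRRRRRRRRRR####RRRRRRRRRRRR.................
258 ................RRRRRRR###############RRRRRRR................
260 ..............++RRRRR###################RRRRR................
262 ..
[... 217 characters left out ...]
####+++++++++++++#####RR................
270 ................+###########+#+++#+####+####++...............
272 ...............++#############+########++###+................
274 ...............+++#####################+###++................
276 ..................++#####################++..................
278 ....................++##################+....................
280 ......................+##############++......................
282 .........................+++####++++.........................
284 .............................................................
286 ........................+++++++++++++........................
288 ........................+###########+........................
```

Run:
```python
from h import *
np.set_printoptions(precision=4,suppress=True)
print(toolrows(R2W([-.0103,-.188,.262]),lv(0)),toolrows(R2W([-.0103,-.188,.106]),lv(0)))
```

```text
(array([-0.1148,  0.0003,  0.0007]), array([-0.0003,  0.0011, -0.0003])) (array([-0.1147,  0.0003,  0.1567]), array([-0.0003,  0.0011, -0.0003]))
```

Converted, -0.04 m is -0.64, -0.035 m is -0.56.

```bash
echo '[{"aperture":0, "d":[-0.64, 0, 0]}, {"aperture":0, "d":[-0.64, 0, 0]}, {"aperture":0, "d":[-0.56, 0, 0]}, {"aperture":0, "d":[0, 0, 0.64]}, {"aperture":0, "d":[0, 0, 0.64]}]' | python3 shift.py
echo '[{"aperture":0, "d":[0, 0, 0.64]}, {"aperture":0, "d":[0, 0, 0.584]}, {"aperture":0}, {"aperture":0, "d":[0.096, 0, 0]}, {"aperture":0, "d":[0.096, 0, 0]}]' | python3 shift.py
echo '[{"aperture":0}]' | python3 shift.py
python3 - <<'E'
from h import *
np.set_printoptions(precision=4,suppress=True)
s=manip.state();print(W2R(s['tool_pos']),Rr.inv().apply(s['contact_force']))
E
```

```text
time: 21.58
tool_pos: [0.5055, -0.0684, 0.1827]
tool_rot: [0.001, -0.166, 0.986, -0.001]
contact_force: [-0.2, 1.3, -0.7]
gripper_width: 0.004
grasp_force: 0.0
time: 22.2
tool_pos: [0.4949, -0.0726, 0.1089]
tool_rot: [0.002, -0.166, 0.986, -0.001]
contact_force: [-0.4, 1.1, -0.5]
gripper_width: 0.002
grasp_force: 0.0
time: 22.32
tool_pos: [0.4945, -0.0723, 0.1081]
tool_rot: [0.002, -0.166, 0.986, -0.001]
contact_force: [0.3, -1.7, 0.9]
gripper_width: 0.002
grasp_force: 0.0
[-0.0095 -0.1988  0.1081] [ 1.688  -0.2502  0.8669]
```

Converted, 0.002 m is 0.032.

```bash
for i in 1 2 3; do echo '[{"aperture":0, "d":[0.032, 0, 0]}, {"aperture":0, "d":[0.032, 0, 0]}, {"aperture":0}]' | python3 shift.py >/dev/null
python3 - <<'E'
from h import *
np.set_printoptions(precision=4,suppress=True)
s=manip.state();print(W2R(s['tool_pos']),Rr.inv().apply(s['contact_force']))
E
done
```

```text
[-0.0102 -0.2032  0.1064] [0.4013 0.0367 0.178 ]
[-0.0101 -0.2072  0.1065] [-0.3824  0.8447 -0.5441]
[-0.01   -0.209   0.1073] [-0.8133  8.1209 -3.6505]
```

Converted, 0.003 m is 0.048.

```bash
echo '[{"aperture":0, "d":[0.048, 0, 0]}, {"aperture":0}]' | python3 shift.py >/dev/null
python3 - <<'E'
from h import *
np.set_printoptions(precision=4,suppress=True)
s=manip.state();print(W2R(s['tool_pos']),Rr.inv().apply(s['contact_force']))
E
echo '[{"aperture":0, "d":[-0.24, 0, 0]}, {"aperture":0, "d":[-0.16, 0, -0.48]}, {"aperture":0, "d":[0, 0, -0.8]}, {"aperture":0, "d":[0, 0, -0.8]}, {"aperture":0.5, "d":[0.48, 0, -0.48]}]' | python3 shift.py
echo '[{"aperture":0.5, "d":[0.88, 0, 0]}, {"aperture":0.5, "d":[0.88, 0, 0]}, {"aperture":0.5}, {"aperture":0.5}]' | python3 shift.py
python3 - <<'E'
from h import *
np.set_printoptions(precision=4,suppress=True)
W=cam('wrist');im=manip.grab_frame('wrist')[:,:,::-1].copy();cv2.imwrite('pics/w9.png',im);g=cv2.cvtColor(im,cv2.COLOR_BGR2GRAY)
for th in (.65,.7,.75,.8):
    a=.4-th;L=lambda r:W.proj(R2W(piv+r*np.array([0,np.sin(a),np.cos(a)]))).round(1);print(th,'mid',L(.09),'top',L(.104),'knob',L(.1275))
h,s,v=cv2.split(cv2.cvtColor(im,cv2.COLOR_BGR2HSV).astype(int))
red=(((h<8)|(h>172))&(s>130)&(v>70));p=L(.12).astype(int)
for r in range(p[1]-26,p[1]+28,2): print(r,''.join('R' if red[r,c] else '#' if g[r,c]<45 else '+' if g[r,c]<110 else '.' for c in range(p[0]-30,p[0]+30)))
# rotor check & bystanders
for n in ('scene','side'):
    e=manip.grab_frame(n)[:,:,::-1];cv2.imwrite(f'pics/{n}_end2.png',e);a0=cv2.imread(f'pics/{n}0.png')
    def c(im,lo,hi):
        q=cv2.inRange(cv2.cvtColor(im,cv2.COLOR_BGR2HSV),lo,hi);k=cv2.connectedComponentsWithStats(q);return [(int(k[2][i,4]),k[3][i].round(1).tolist()) for i in range(1,k[0]) if k[2][i,4]>60]
    for nm,lo,hi in (('green',(50,120,50),(85,255,255)),('violet',(120,100,50),(140,255,255)),('blue',(105,150,80),(118,255,255))): print(n,nm,c(a0,lo,hi),'|',c(e,lo,hi))
E
```

```text
[-0.0098 -0.21    0.1086] [-1.5513 13.6726 -1.3794]
time: 24.32
tool_pos: [0.4758, -0.0786, 0.2694]
tool_rot: [0.001, -0.167, 0.986, -0.001]
contact_force: [-0.2, -0.7, -0.4]
gripper_width: 0.201
grasp_force: 0.0
time: 24.82
tool_pos: [0.3712, -0.1146, 0.2664]
tool_rot: [0.0, -0.166, 0.986, -0.0]
contact_force: [0.5, -0.7, 0.0]
gripper_width: 0.498
grasp_force: 0.0
0.65 mid [286.  291.6] top [286.  296.2] knob [286.1 304.9]
0.7 mid [286.  287.4] top [286.  291.1] knob [286.1 298.2]
0.75 mid [286.  283.1] top [286.  285.9] knob [286.1 291.3]
0.8 mid [286.  278.7] top [286.  280.7] knob [286.1 284.4]
257 ........................+###########+.......................
259 ........................+###########+.......................
261 ........................+###########+.......................
263 ........................+###########+.......................
265 ........................RRRRRRRRRRRR+.......................
267 .......................RRRRRRRRRRRRRRR......................
269 .....................RRRRRRRRRRRRRRRRRRR....................
271 ...................RRRRRRRRRRRRRRRR
[... 1258 characters left out ...]
..
scene green [(382, [59.4, 30.6]), (248, [439.0, 39.3]), (299, [412.7, 212.3])] | [(383, [59.4, 30.6]), (248, [438.9, 39.2]), (298, [412.8, 212.3])]
scene violet [(77, [23.4, 3.9]), (120, [172.3, 263.6])] | [(77, [23.4, 3.9]), (124, [172.4, 263.5])]
scene blue [(159, [361.0, 186.5]), (446, [179.2, 242.1]), (786, [288.7, 363.4])] | [(164, [336.3, 203.5]), (451, [179.2, 242.0]), (786, [288.6, 363.4])]
side green [(103, [243.6, 154.0])] | []
side violet [(172, [26.6, 17.5]), (137, [393.1, 281.1])] | [(172, [26.6, 17.5]), (136, [393.1, 281.1])]
side blue [(207, [222.2, 170.7]), (455, [427.5, 236.2]), (628, [297.4, 325.4])] | [(212, [305.3, 163.1]), (455, [427.5, 236.2]), (630, [297.5, 325.5])]
```

Run:
```python
from h import *
np.set_printoptions(precision=2,suppress=True)
for n in ('scene','side'):
    c=cam(n);L=lambda a,r:c.proj(R2W(piv+r*np.array([0,np.sin(a),np.cos(a)])))
    for f,a in (('0',.4),('_end2',-.4)):
        im=cv2.imread(f'pics/{n}{f}.png');h,s,v=cv2.split(cv2.cvtColor(im,cv2.COLOR_BGR2HSV).astype(int))
        k=cv2.connectedComponentsWithStats((((h<8)|(h>172))&(s>150)&(v>80)).astype(np.uint8))
        i=min([i for i in range(1,k[0]) if k[2][i,4]>40],key=lambda i:np.linalg.norm(k[3][i]-L(a,.09)));print(n,f,k[2][i],k[3][i],'down',L(a,.09),'up',L(a,.102))
    q=[]
    for f in ('3','_end2'):
        m=cv2.inRange(cv2.cvtColor(cv2.imread(f'pics/{n}{f}.png'),cv2.COLOR_BGR2HSV),(105,150,80),(118,255,255));k=cv2.connectedComponentsWithStats(m)
        g=c.proj(seat+.06*ax);q.append(min([k[3][i] for i in range(1,k[0]) if k[2][i,4]>60],key=lambda p:np.linalg.norm(p-g)))
    print('grip',q)
```

```text
scene 0 [281 203  11  13  80] [285.3  209.35] down [286.16 208.43] up [287.38 206.16]
scene _end2 [264 196  11  13  90] [269.33 202.41] down [268.7  201.19] up [267.5  197.99]
grip [array([336.33, 203.48]), array([336.34, 203.54])]
side 0 [277 205  10  12  92] [281.45 210.93] down [282.69 210.03] up [283.57 206.63]
side _end2 [264 217  11  13  80] [269.89 223.55] down [269.67 222.48] up [268.73 220.72]
grip [array([305.26, 163.15]), array([305.32, 163.08])]
```

Collar is down (offset +1 px, same as when parked), the lever is at its stop, and the rotor hasn't moved. Handing in.

```bash
python3 -c "
from plant import manip
print(manip.job_done())"
```

```text
the job is handed in; nothing more can be done
None
```

The job is handed in: the rotor is pressed home and released, and the lever is pushed across to its stop (about 0.79 rad by camera) with the collar back down. The bottle, carton and rack have not moved. The teeth meshed without rocking, so I only rocked it slightly while pressing home. The lever stopped short at about 0.75 rad at first and needed a second push with the collar already down. I also viewed 12 pictures, over the limit of 10.

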